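# Clear failed pots through the tipping skip

### The job

Clear the failed terracotta pots: with the push stick alone, feed the blue tray along the fence, keeping it flat against the fence, up to the end stop under the tipping skip, and load every failed pot into the upright skip; once both are done, tip the skip fully over its detent so that the pots drop into the tray, then ease it back upright by its bar without letting it slam. Finish with the push stick lying on its green pad, the tray still at the stop with all the failed pots in it, and the living black-potted seedlings left where they stand.

Things in the scene. Friction and masses are not known exactly. Their poses are not given: they have to be found in the camera images.
- station: fixed grey filling station. Origin: on the bench under the skip's pivot line. +y runs along the fence towards where the tray starts, +x from the skip across the tray's lane (x = 0 to 120 mm) to the fence. Skip stand: upright cheeks at y = +/-90 mm, 165 mm high, x from -120 to -40, with ears to x = +25 above z = 110 mm
- fence_stop (a point): inner corner of fence and end stop, bench level. Fence: rail 35 mm high, guiding face at station x = +120 mm, from y = -130 to +450. End stop: cross bar of equal height, its face at station y = -101 mm, so that a tray against both is centred at station x = 60, y = 0 mm, under the skip's nose. A clear guard plate stands on the fence there, to 125 mm high, y -120 to +110
- skip (a joint): tilt of the yellow skip, rad: 0 upright (start), 1.75 fully tipped on its stop; grows as its bar swings up and over towards the fence. Pivot line: parallel to station y, at station x = 0, z = 145 mm; nearly free. Over-centre detent: past about 0.9 rad (0.7 to 1.1) it goes over by itself; on the way back below that it drops and slams upright unless held back by its bar. 400 g
- skip_floor (a point): on the skip's inner floor, 40 mm behind the pivot line, 4 mm above it when upright; axes as the station's when upright, turning with the skip. Open sheet scoop: flat floor from 49 mm behind this point to 60 mm in front (x), then a nose rising at 40 degrees for 46 mm more; 150 mm wide inside (y +/-75); side and back walls 45 mm high, 4 mm thick
- skip_bar (a point): middle of the skip's dark steel bar: round, 12 mm thick, 120 mm long, level, parallel to the pivot line, 26 mm clear behind the back wall on an arm at each end. Upright it lies 125 mm behind the pivot line and 50 mm above it (195 mm above the bench); it swings round the pivot line with the skip. Can be pinched from above all the way; it turns in the pads
- sled: blue open tray that slides on the bench along the fence; outside 120 (x) x 200 (y) x 45 mm high, walls 5 mm, loose, 480 to 780 g. Origin: centre of its underside; axes as the station's, its +x face at the fence. Starts lying along the fence, 210 to 320 mm short of the end stop
- stick_grip (a point): centre of the upright red handle of the wooden push stick, 58 mm above the stick's underside; handle 44 (x) x 20 (y) mm, top 85 mm above the underside. Axes: x along the stick to its shoe, z up. Base bar below it 24 mm wide, 18 high, from x = -50 to +85 mm. 180 g. Starts lying on the green pad
- stick_shoe (a point): inner corner of the stick's L-shaped shoe, mid-height: 85 mm ahead (x) of the handle and 35 mm to its -y side; axes as the stick's. The flat pushing face (28 mm high) runs from this corner 70 mm to +y; the side finger (24 mm high, 10 thick) runs from it 50 mm to +x. So the shoe takes the tray by its rear face and its side away from the fence at once
- rest: fixed green pad for the push stick, 240 (x) x 130 (y) x 4 mm; origin: centre of its underside
- pot1_c (a point): centre of a failed pot: square terracotta-coloured pot full of bare soil with a dry stub, 34 x 34 x 42 mm high, 60 g, solid; z up when standing. Two to four of the four are present
- pot2_c (a point): centre of a failed pot: square terracotta-coloured pot full of bare soil with a dry stub, 34 x 34 x 42 mm high, 60 g, solid; z up when standing. Two to four of the four are present
- pot3_c (a point): centre of a failed pot: square terracotta-coloured pot full of bare soil with a dry stub, 34 x 34 x 42 mm high, 60 g, solid; z up when standing. Two to four of the four are present
- pot4_c (a point): centre of a failed pot: square terracotta-coloured pot full of bare soil with a dry stub, 34 x 34 x 42 mm high, 60 g, solid; z up when standing. Two to four of the four are present
- seedling1_c (a point): centre of a living seedling's pot: black, 34 x 34 x 42 mm high, with green leaves to 70 mm height; stands among the failed pots and is to be left alone
- seedling2_c (a point): centre of a living seedling's pot: black, 34 x 34 x 42 mm high, with green leaves to 70 mm height; stands among the failed pots and is to be left alone
- seedling3_c (a point): centre of a living seedling's pot: black, 34 x 34 x 42 mm high, with green leaves to 70 mm height; stands among the failed pots and is to be left alone

How it is judged:
By the outcome, as a careful person would: the job done as asked, in the order asked, and still so for the second after the job is handed in, with the robot touching nothing.
Of pot1, pot2, pot3, pot4 only 2 to 4 are there at a start; the rules pass over those that are not, and their reading is None.
At some moment in a run one of pot1, pot2, pot3, pot4 may be knocked a few centimetres aside while the robot is not near it.
It also fails if it takes over 210 s, if anything falls off the work surface, if the arm or the gripper's body presses on something with over 40 N, if the wrist force passes 120 N, or if a joint passes its speed limit or range.

### The arm

A 6-joint arm with a two-finger parallel gripper is mounted at the origin on the work surface. World frame = base frame: x ahead of the robot, y to its left, z up, the work surface at z = 0. Lengths are in m, angles in rad, forces in N, time in s.
With the tool pointing down it reaches from about 0.3 to 1 m from the base axis. Payload 5.1 kg.
Tool frame: the origin (TCP) lies at the very end of the fingers, on their centre line; the grasp point (between the pads) lies 19 mm behind it (r.grip_point_offset is the distance from the TCP to the grasp point, in m); z points along the fingers, x is the direction in which the jaws open and shut, and the axes are right-handed (so a half turn about z gives the same grasp; the last joint's range is limited). The gripper opens to 95 mm and grips with 3 to 60 N. Pads are 20 mm wide; open, the fingers measure 119 mm over their backs; the gripper's body (75 mm by 180 mm) begins 59 mm behind the grasp point.
Start: joints at [1.173, 0.124, 1.65, -0, 1.367, -0.083], TCP at [0.201, 0.618, 0.215] pointing down, gripper open.
Joint ranges: [-2.61, 2.61], [-1.02, 2.33], [0.03, 2.71], [-1.35, 4.49], [0.32, 2.68], [-2.91, 2.91]. Speed limits (rad/s): [2.57, 2.57, 3.14, 3.14, 3.14, 3.14].

### API

Orientations are given as a unit quaternion [x, y, z, w].
In Python, from cell import r gives the robot as it stands.
- The arm moves only by the shell command python3 -m creep 'ROWS' [FORCE]. ROWS is JSON, a list that holds one entry, the list of rows, each a list of 7 numbers: the opening, from 0 (shut) to 1 (fully open), then the shift along the tool's x, y, z in cm, then the turn, a rotation vector about the tool's x, y, z in rad. In form: [[[jaw, x, y, z, wx, wy, wz], ...]]. A call has 1 to 20 rows; each row shifts and turns the commanded pose from where the row before left it, along the tool's axes as they then stand; what a row does not reach is not made up. A row lasts 1/8 s, in which the tool goes at most 62.5 mm and 10.7 degrees, less where a joint would pass 70% of its speed; a pose out of reach is approached as far as the arm can. A call is refused whole if a number of a shift passes 6.25 or a number of a turn 0.188, either way. A call with a gripper value outside its range is refused whole. The fingers move at their own pace and stop on an object; FORCE is the grip in N (left out, the last holds). Time passes only in rows, so rows that do not move let the fingers close. It gives the time, the measured TCP pose, the force and the opening at its end, in the units of the state.
- r.observe(): the state, without advancing time (a new reading comes with each control period).
- r.grab_frame(name): name is "side" or "top" or "wrist"; returns a dict with "frame" (400x640x3 uint8, red, green, blue), "z_map" (400x640 float32, m along the optical axis (not along the pixel's ray), 0 where there is no reading), "camera_matrix" (3x3 intrinsics, pixels), "R" (3x3) and "t" (3): a world point X has camera coordinates R X + t. Camera axes: x right, y down, z forward; pixel columns grow to the right and rows downward; lengths in m; the calibration is good to about 2 mm. The wrist camera is an equidistant fisheye: a pixel r from the principal point sees the ray r / f radians off the axis. A picture is of the moment at which its call begins.
- r.close_job(): hands the job in, once; it reports no verdict.
The state is a dict: "time_s": time; "joint_positions": joint angles; "qvel": joint speeds; "effort": joint torques, N m; "ee_pos": TCP position; "orientation": TCP orientation; "wrist_force": force on the tool from outside, world axes, zero at the start; "torque": the same for the moment, N m; "gripper_width": finger opening in m.
Only numpy, scipy, OpenCV 4.12 (cv2) and the standard library are available. Lean on these libraries where they do the work, as an engineer would, in place of code of your own. Each camera call takes 0.05 s, during which the arm holds its last target. There are 200 camera calls.

## Working session

There is one attempt and no reset: what is moved stays moved. The work goes in short steps, Python scripts to look and compute and a shell command to move; the robot and the scene stay as the last step left them, time stands still between calls to the robot, and variables do not carry over. Pictures are saved under pics/ and viewed, about 12 in all and at most 16, crops included, and the job is handed in when it is done.

```bash
ls; mkdir -p pics
python3 - <<'E'
from cell import r
import cv2,numpy as np
for n in("top","side"):
    f=r.grab_frame(n); cv2.imwrite(f"pics/{n}0.png",f["frame"][:,:,::-1]); np.savez(f"/tmp/{n}0.npz",**f)
    print(n,np.round(f["R"],3).tolist(),np.round(f["t"],3).tolist(),f["camera_matrix"].tolist())
print(r.observe())
E
```

```text
pics
top [[-0.014, -1.0, -0.002], [-0.989, 0.014, -0.147], [0.147, 0.0, -0.989]] [0.043, 0.591, 1.079] [[390.5432618660796, 0.0, 322.4640554872863], [0.0, 390.5432618660796, 196.6728810119532], [0.0, 0.0, 1.0]]
side [[0.734, -0.679, -0.007], [-0.445, -0.474, -0.76], [0.512, 0.561, -0.65]] [-0.395, 0.346, 0.942] [[475.6058661978974, 0.0, 326.7175121344111], [0.0, 475.6058661978974, 194.83188934995349], [0.0, 0.0, 1.0]]
{'time_s': 0.1, 'joint_positions': array([ 1.17339895e+00,  1.24427156e-01,  1.65149337e+00, -3.22842448e-05,
        1.36748498e+00, -8.26184840e-02]), 'qvel': array([-0.00056103, -0.0006862 , -0.00424944,  0.00239777, -0.00083106,
        0.00080487]), 'effort': array([-1.54662539e-04, -4.18888164e+01, -3.61093962e+01,  7.76513829e-02,
        4.62538947e-02, -5.29325848e-05]), 'ee_pos': array([0.20107497, 0.61752966, 0.21354425]), 'orientation': array([ 8.09196803e-01,  5.87536988e-01, -7.66724940e-04,  4.83722703e-04]), 'wrist_force': array([-0.24623066,  0.37309717, -0.05707709]), 'torque': array([0.0067258 , 0.0180157 , 0.01630539]), 'gripper_width': 0.09503674995311447}
```

View pics/top0.png

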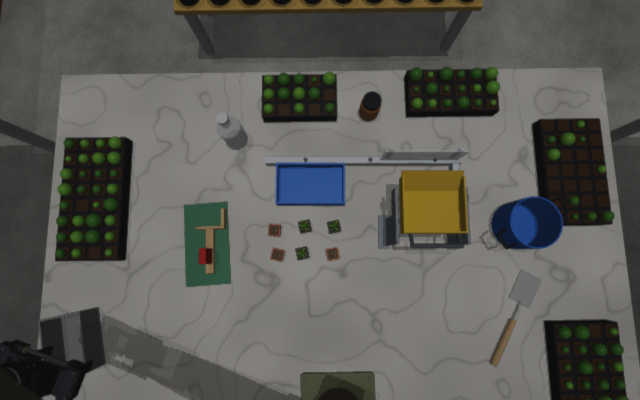

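View pics/side0.png

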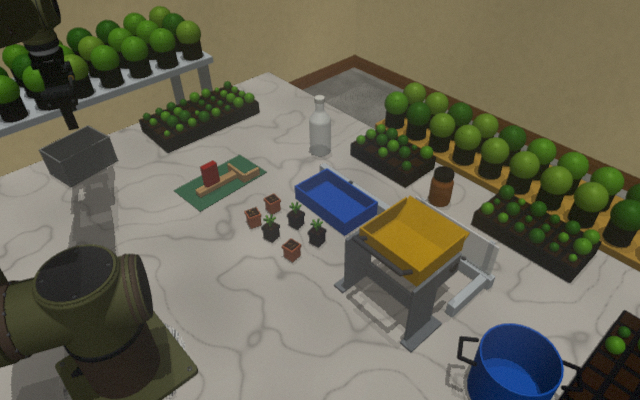

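The top view shows three failed pots at about (274,230), (277,255) and (333,254), and seedlings at (305,226), (334,227) and (302,253). The tray is at (310,185), the skip at (435,203), and the stick handle at (207,256) on the pad. The side view agrees.

```bash
cat > h.py <<'E'
import numpy as np,cv2
from scipy.spatial.transform import Rotation as Ro
def cloud(f,fish=False):
    K=f["camera_matrix"];z=f["z_map"];v,u=np.mgrid[:z.shape[0],:z.shape[1]]
    a=(u-K[0,2])/K[0,0];b=(v-K[1,2])/K[1,1]
    if fish:
        rr=np.hypot(a,b)+1e-9;s=np.tan(np.minimum(rr,1.5))/rr;a=a*s;b=b*s
    P=np.stack([a*z,b*z,z],-1)
    return (P-f["t"])@f["R"]
def cols(f):
    h=cv2.cvtColor(f["frame"],cv2.COLOR_RGB2HSV).astype(int);return h[...,0],h[...,1],h[...,2]
def rect(P):
    c,s,a=cv2.minAreaRect((P[:,:2]*1000).astype(np.float32));return np.round(c,1),np.round(s,1),round(a,1)
E
python3 - <<'E'
from h import *
f=dict(np.load('/tmp/top0.npz'));P=cloud(f);H,S,V=cols(f)
ok=f["z_map"]>0;Z=P[...,2]
v,u=np.mgrid[:400,:640]
def box(u0,u1,v0,v1):return (u>=u0)&(u<=u1)&(v>=v0)&(v<=v1)&ok
def rep(n,m): 
    q=P[m]
    if len(q)<5: print(n,len(q));return
    print(n,len(q),rect(q),'z',np.round(np.percentile(q[:,2],[5,50,95])*1000,1))
tr=box(265,355,155,215)&(H>100)&(H<130)&(S>120)
rep('tray',tr);rep('trayrim',tr&(Z>.036))
rep('skip',box(390,475,160,245)&(H>18)&(H<32)&(S>150))
rep('skiprim',box(390,475,160,245)&(H>18)&(H<32)&(S>150)&(Z>.18))
rep('pad',box(180,235,195,290)&(H>65)&(H<95)&(S>80))
rep('handle',box(195,220,240,270)&((H<6)|(H>174))&(S>150)&(Z>.06))
rep('wood',box(185,235,200,280)&(Z>.014)&(Z<.045))
rep('base',box(185,235,200,280)&(Z>.014)&(Z<.026)&(u<212))
for n,b in dict(p1=(262,285,220,240),p2=(266,290,245,265),p3=(322,345,244,264),s1=(295,316,217,237),s2=(324,346,217,237),s3=(292,314,243,263)).items():
    rep(n,box(*b)&(Z>.025)&(Z<.05));rep(n+'all',box(*b)&(Z>.025))
# fence rail: top z~.035
m=box(265,385,150,170)&(Z>.028)&(Z<.042)&(S<80); rep('fence',m)
q=P[m];q=q
for lo in np.arange(.1,-.3,-.05)*1: pass
ys=q[:,1]; 
for a in np.linspace(ys.min(),ys.max(),7)[:-1]:
    s=q[(ys>=a)&(ys<a+.04)]; print(np.round(a,3),np.round([s[:,0].min(),s[:,0].max()],4) if len(s) else None)
m=box(380,480,140,255)&(S<90)
for lo,hi in((.028,.042),(.12,.135),(.155,.175),(.185,.205)): rep((lo,hi),m&(Z>lo)&(Z<hi))
E
```

```text
tray 2887 (array([632.2,  70.2]), array([198.2, 119. ]), 89.1) z [ 1.5  5.5 45.2]
trayrim 419 (array([632.2,  70.2]), array([198.2, 119. ]), 89.1) z [39.4 44.2 48.3]
skip 4053 (array([ 554.4, -247. ]), array([165.7, 157.1]), 89.3) z [146.1 150.8 188.9]
skiprim 591 (array([ 555.3, -243.6]), array([158.8, 155.5]), 89.3) z [180.7 187.2 191.9]
pad 2635 (array([464.4, 375.5]), array([235.2, 127.9]), 4.1) z [0.5 4.  7.6]
handle 154 (array([428.7, 360.8]), array([40.9, 19.6]), 2.7) z [65.4 88.  91.7]
wood 461 (array([476.3, 366.8]), array([ 77.6, 191.2]), 77.3) z [16.9 23.1 35. ]
base 176 (array([444.1, 365.1]), array([131.3,  36.1]), 11.4) z [17.9 21.3 24.4]
p1 146 (array([499.4, 174. ]), array([34. , 32.1]), 87.8) z [37.5 40.9 44.6]
p1all 146 (array([499.4, 174. ]), array([34. , 32.1]), 87.8) z [37.5 40.9 44.6]
p2 146 (array([429.9, 165.4]), array([34.1, 33.2]), 75.4) z [37.5 41.5 45.2]
p2all 146 (array([429.9, 165.4]), array([34.1, 33.2]), 75.4) z [37.5 41.5 45.2]
p3 147 (array([429.7,   8.7]), array([33.5, 34. ]), 8.7) z [37.5 41.5 45.4]
p3all 147 (array([429.7,   8.7]), array([33.5, 34
[... 394 characters left out ...]
1.6) z [37.2 41.4 44.9]
s3all 147 (array([432.9,  94.7]), array([33.7, 33.5]), 11.6) z [38.2 43.1 67.6]
fence 837 (array([704.1,  25.5]), array([353.7,  22.1]), 89.2) z [30.7 34.6 38.1]
-0.151 [0.6908 0.7125]
-0.092 [0.6918 0.7136]
-0.033 [0.6936 0.7147]
0.025 [0.6946 0.7155]
0.084 [0.6959 0.7157]
0.143 [0.6959 0.7162]
(0.028, 0.042) 471 (array([ 579.9, -252.4]), array([239. , 251.5]), 88.5) z [29.2 34.4 38.8]
(0.12, 0.135) 250 (array([ 579.4, -250. ]), array([229.3, 259.3]), 89.2) z [121.4 125.  133.2]
(0.155, 0.175) 353 (array([ 534.8, -243.9]), array([194.4, 166.6]), 89.2) z [157.5 164.1 167.1]
(0.185, 0.205) 320 (array([ 537.7, -243.7]), array([154. , 193.7]), 89.2) z [186.8 198.6 202.4]
```

```bash
cat >> h.py <<'E'
def look(n,fn=None,crop=None,sc=1):
    from cell import r
    f=r.grab_frame(n)
    if fn:
        im=f["frame"][:,:,::-1]
        if crop: im=im[crop[2]:crop[3],crop[0]:crop[1]]
        cv2.imwrite(f"pics/{fn}.png",cv2.resize(im,None,fx=sc,fy=sc,interpolation=cv2.INTER_CUBIC))
    return f,cloud(f,n=="wrist")
def delta(x,y,z,ang):
    "tool-axis shift (cm) for turn-first then shift, turn (rad about tool z)"
    from cell import r
    o=r.observe();R=Ro.from_quat(o["orientation"]).as_matrix()
    a0=np.arctan2(R[1,0],R[0,0]);a=np.radians(ang);t=(a-a0+np.pi/2)%np.pi-np.pi/2 if False else (a-a0+np.pi)%(2*np.pi)-np.pi
    d=np.array([x,y,z])-o["ee_pos"]
    c,s=np.cos(a),np.sin(a)
    print('pos',np.round(o["ee_pos"],4),'ang',round(np.degrees(a0),2),'tilt',np.round(R[:2,2],4),'F',np.round(o["wrist_force"],1),'w',round(o["gripper_width"],4),'t',o["time_s"])
    print('turn wz',round(-t,4),'shift cm',np.round(100*np.array([c*d[0]+s*d[1],s*d[0]-c*d[1],-d[2]]),2))
E
python3 -m creep '[[[1,0,0,0,0,0,-0.18],[1,0,0,0,0,0,-0.18],[1,-5.35,4.31,0,0,0,0],[1,-5.35,4.31,0,0,0,0],[1,-5.35,4.31,0,0,0,0],[1,-5.35,4.31,0,0,0,0],[1,-5.35,4.31,0,0,0,0],[1,0,0,0,0,0,0],[1,0,0,0,0,0,0]]]'
python3 - <<'E'
from h import *
f,P=look("wrist","w1")
delta(.4287,.3608,.043,92.7)
f=dict(np.load('/tmp/top0.npz'));P=cloud(f);Z=P[...,2];v,u=np.mgrid[:400,:640]
m=(u>180)&(u<235)&(v>195)&(v<290)&(Z>.024)&(Z<.045)&(P[...,0]>.47);q=P[m]
print('shoe',rect(q)); H,S,V=cols(f)
m=(u>180)&(u<235)&(v>195)&(v<290)&(Z>.014)&(Z<.05)&((H<40)|(H>170))&(S>60);q=P[m]
for a in np.arange(.36,.58,.02):
    s=q[(q[:,0]>=a)&(q[:,0]<a+.02)]
    if len(s):print(round(a,2),np.round(s[:,1].min(),4),np.round(s[:,1].max(),4))
E
```

```text
time_s: 1.23
ee_pos: [0.4079, 0.3837, 0.2143]
orientation: [0.691, 0.723, -0.0, -0.0]
wrist_force: [-0.1, 0.8, -0.1]
gripper_width: 0.095
pos [0.4074 0.3843 0.2143] ang 92.63 tilt [-0.0008 -0.0001] F [ 0.1 -1.   0.6] w 0.0951 t 1.275
turn wz -0.0013 shift cm [-2.45  2.01 17.13]
shoe (array([517.7, 347.5]), array([50.4, 94.9]), 37.9)
0.36 0.3561 0.3705
0.38 0.3484 0.3708
0.4 0.3486 0.37
0.42 0.3498 0.3537
0.44 0.3501 0.3713
0.46 0.3509 0.3731
0.48 0.3511 0.3735
0.5 0.3194 0.3996
0.52 0.3191 0.3295
0.54 0.3205 0.3296
0.56 0.3219 0.3299
```

View pics/w1.png

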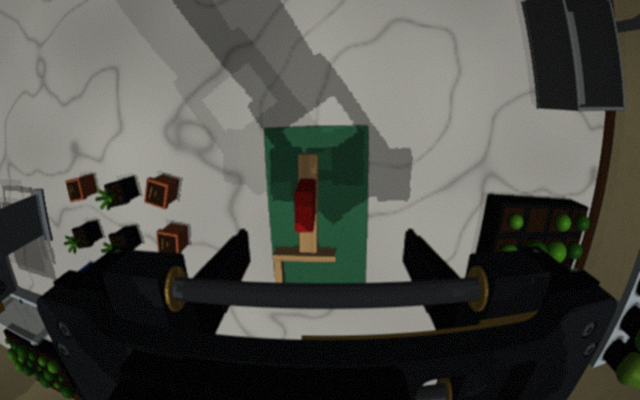

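The wrist view shows the stick on the pad with its handle at (305,205) and the shoe finger on the seedling side. Next I grasp the handle.

```bash
python3 -m creep '[[[1,-2.45,2.0,4,0,0,0],[1,0,0,4,0,0,0],[1,0,0,3,0,0,0],[1,0,0,0,0,0,0]]]'
python3 - <<'E'
from h import *
delta(.4287,.3608,.044,92.6)
E
```

```text
time_s: 1.78
ee_pos: [0.4263, 0.3601, 0.1015]
orientation: [0.69, 0.724, -0.003, -0.001]
wrist_force: [0.1, 0.9, 0.1]
gripper_width: 0.0948
pos [0.4263 0.3601 0.1015] ang 92.73 tilt [-0.0055 -0.0036] F [0.1 0.9 0.1] w 0.0948 t 1.775
turn wz 0.0023 shift cm [0.06 0.24 5.75]
```

```bash
python3 -m creep '[[[1,0,0.2,3,0,0,0],[1,0,0,2.7,0,0,0],[1,0,0,0,0,0,0],[0,0,0,0,0,0,0],[0,0,0,0,0,0,0],[0,0,0,0,0,0,0],[0,0,0,0,0,0,0],[0,0,0,0,0,0,0]]]' 40
python3 - <<'E'
from h import *
delta(.4287,.3608,.0435,92.6)
E
```

```text
time_s: 2.78
ee_pos: [0.4313, 0.3603, 0.0478]
orientation: [0.691, 0.723, 0.0, 0.0]
wrist_force: [0.3, 0.6, 0.2]
gripper_width: 0.0505
pos [0.4313 0.3603 0.0478] ang 92.58 tilt [0.0002 0.0001] F [0.3 0.6 0.2] w 0.0505 t 2.775
turn wz -0.0003 shift cm [ 0.06 -0.26  0.43]
```

```bash
python3 -m creep '[[[0.4,0,-0.2,0.4,0,0,0],[0,0,0,0,0,0,0],[0,0,0,0,0,0,0],[0,0,0,0,0,0,0],[0,0,0,0,0,0,0],[0,0,0,0,0,0,0]]]' 40
python3 - <<'E'
from h import *
delta(.4287,.3608,.0435,92.6)
E
```

```text
time_s: 3.52
ee_pos: [0.4291, 0.3602, 0.0435]
orientation: [0.691, 0.723, -0.0, -0.0]
wrist_force: [0.2, 0.1, -1.0]
gripper_width: 0.02
pos [0.4291 0.3602 0.0435] ang 92.59 tilt [-0.0002  0.    ] F [ 0.2  0.1 -1. ] w 0.02 t 3.525
turn wz -0.0003 shift cm [ 0.06 -0.04  0.  ]
```

```bash
python3 -m creep '[[[0,0,0,-4,0,0,0],[0,0,0,-4,0,0,0],[0,0,0,0,0,0,0.1813],[0,0,0,0,0,0,0.1813],[0,0,0,0,0,0,0.1813],[0,0,0,0,0,0,0.1813],[0,0,0,0,0,0,0.1813],[0,0,0,0,0,0,0.1813],[0,0,0,0,0,0,0.1813],[0,0,0,0,0,0,0.1813],[0,0,0,0,0,0,0.1813],[0,4.5,1,0,0,0,0],[0,4.5,1,0,0,0,0],[0,4.5,1,0,0,0,0],[0,4.5,1,0,0,0,0],[0,0,0,0,0,0,0],[0,0,0,0,0,0,0]]]'
python3 - <<'E'
from h import *
delta(.6075,.320,.0405,-0.9)
f,P=look("top","t2",(170,420,130,270),3)
f,P=look("wrist","w2")
E
```

```text
time_s: 5.65
ee_pos: [0.6077, 0.3172, 0.1227]
orientation: [1.0, -0.008, -0.001, 0.0]
wrist_force: [1.0, 0.8, -1.5]
gripper_width: 0.0204
pos [0.6077 0.3172 0.1227] ang -0.91 tilt [-0.002  -0.0006] F [ 1.   0.8 -1.5] w 0.0204 t 5.65
turn wz -0.0003 shift cm [-0.03 -0.28  8.22]
```

View pics/w2.png

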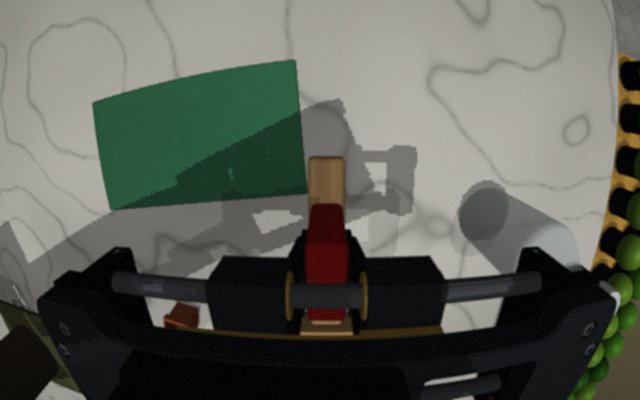

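The stick is held straight in the jaws. I lower it behind the tray.

```bash
python3 -m creep '[[[0,0,0,3,0,0,0],[0,0,0,3,0,0,0],[0,0,0,1.8,0,0,0],[0,0,0,0,0,0,0],[0,0,0,0.3,0,0,0],[0,0,0,0,0,0,0],[0,0,0,0,0,0,0]]]'
python3 - <<'E'
from h import *
delta(.6075,.267,.0405,-0.9)
f,P=look("top","t3",(180,400,120,260),3.6)
Z=P[...,2];v,u=np.mgrid[:400,:640];H,S,V=cols(f);ok=f["z_map"]>0
tr=(u>255)&(u<365)&(v>150)&(v<215)&(H>100)&(H<130)&(S>120)&ok
print('tray',rect(P[tr]))
q=P[tr&(Z>.036)];print(np.round([q[:,0].min(),q[:,0].max(),q[:,1].min(),q[:,1].max()],4))
E
```

```text
time_s: 6.62
ee_pos: [0.6092, 0.3176, 0.0438]
orientation: [1.0, -0.008, 0.001, -0.0]
wrist_force: [0.1, 0.4, -1.7]
gripper_width: 0.0198
pos [0.6092 0.3176 0.0438] ang -0.9 tilt [0.0016 0.0006] F [ 0.1  0.4 -1.7] w 0.0198 t 6.625
turn wz -0.0001 shift cm [-0.09  5.07  0.33]
tray (array([632.2,  70. ]), array([197.9, 119. ]), 89.2)
[ 0.5718  0.6928 -0.0297  0.1684]
```

View pics/t3.png

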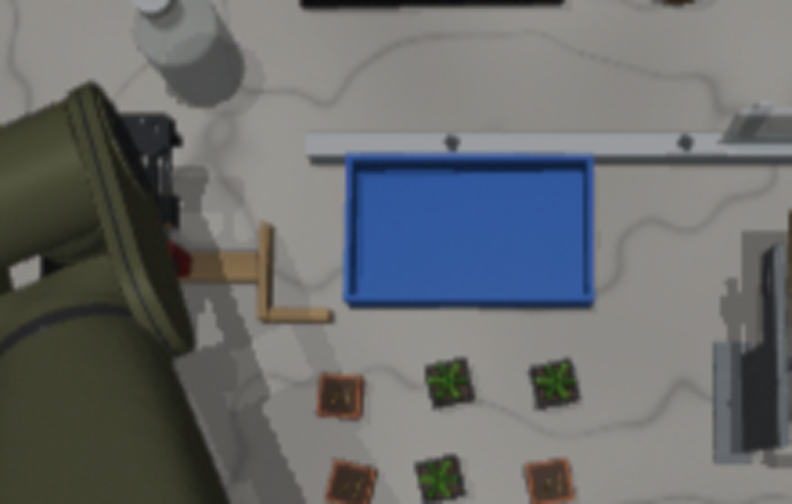

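The finger clears the tray side by only 1–2 mm. I shift the stick 2 mm outward, lower it, and advance with the finger alongside the tray.

```bash
python3 -m creep '[[[0,-0.25,0,0.3,0,0,0],[0,0,0,0,0,0,0],[0,0,2,0,0,0,0],[0,0,2,0,0,0,0],[0,0,1.8,0,0,0,0],[0,0,0,0,0,0,0],[0,0,0,0,0,0,0]]]'
python3 - <<'E'
from h import *
delta(.610,.254,.0405,-0.9)
E
```

```text
time_s: 7.55
ee_pos: [0.6052, 0.2591, 0.0396]
orientation: [1.0, -0.008, -0.0, -0.0]
wrist_force: [0.8, -0.2, -0.6]
gripper_width: 0.0198
pos [0.6052 0.2591 0.0396] ang -0.93 tilt [-0.0001  0.0001] F [ 0.8 -0.2 -0.6] w 0.0198 t 7.55
turn wz -0.0006 shift cm [ 0.49  0.51 -0.09]
```

```bash
python3 -m creep '[[[0,0.3,0,0,0,0,0],[0,0.2,0,0,0,0,0],[0,0.1,0,0,0,0,0],[0,0,0,0,0,0,0]]]';python3 -m creep '[[[0,0.1,0,0,0,0,0],[0,0,0,0,0,0,0],[0,0,0,0,0,0,0]]]'
python3 - <<'E'
from h import *
delta(.610,.254,.0405,-0.9)
E
```

```text
time_s: 8.05
ee_pos: [0.6113, 0.2596, 0.0396]
orientation: [1.0, -0.008, 0.0, -0.0]
wrist_force: [0.3, -0.1, -1.6]
gripper_width: 0.0199
time_s: 8.43
ee_pos: [0.6118, 0.2594, 0.0396]
orientation: [1.0, -0.008, -0.0, -0.0]
wrist_force: [-2.7, -0.3, -0.9]
gripper_width: 0.0198
pos [0.6118 0.2594 0.0396] ang -0.92 tilt [-0.0008  0.0002] F [-2.7 -0.3 -0.9] w 0.0198 t 8.425
turn wz -0.0003 shift cm [-0.17  0.55 -0.09]
```

```bash
python3 -m creep '[[[0,0.05,0.4,0,0,0,0],[0,0,0.4,0,0,0,0],[0,0,0.8,0,0,0,0],[0,0,1,0,0,0,0],[0,0,1,0,0,0,0],[0,0,1,0,0,0,0],[0,0,1,0,0,0,0],[0,0,1,0,0,0,0]]]'
python3 - <<'E'
from h import *
delta(.610,-.059,.0395,-0.9)
f,P=look("top","t4",(180,400,120,260),3.6)
Z=P[...,2];v,u=np.mgrid[:400,:640];H,S,V=cols(f);ok=f["z_map"]>0
tr=(u>255)&(u<390)&(v>150)&(v<215)&(H>100)&(H<130)&(S>120)&ok
print('tray',rect(P[tr]))
E
```

```text
time_s: 9.43
ee_pos: [0.6115, 0.1925, 0.0396]
orientation: [1.0, -0.008, -0.0, 0.0]
wrist_force: [-0.5, 3.2, -3.5]
gripper_width: 0.0198
pos [0.6115 0.1925 0.0396] ang -0.9 tilt [-0.0002 -0.0001] F [-0.5  3.2 -3.5] w 0.0198 t 9.425
turn wz -0.0001 shift cm [2.400e-01 2.515e+01 1.000e-02]
tray (array([631.7,   9.2]), array([198.3, 119.7]), 88.6)
```

View pics/t4.png

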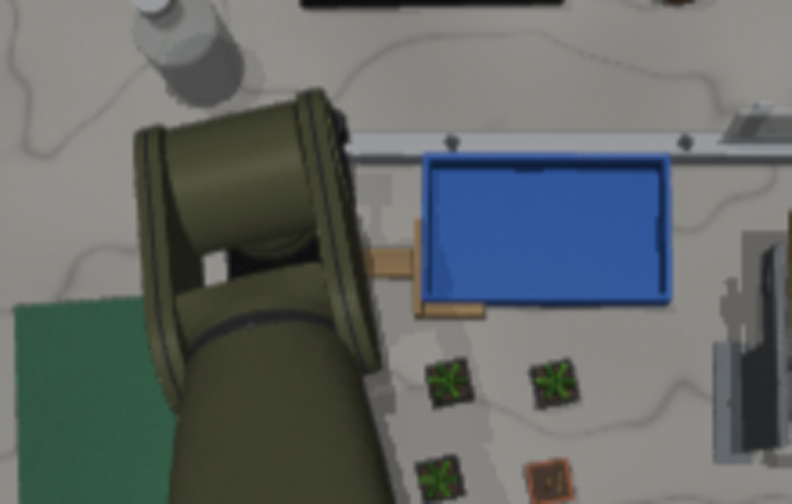

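The tray lies flat along the fence with the shoe seated against its rear face and side. I push on.

```bash
python3 -m creep '[[[0,0.03,1.15,0,0,0,0],[0,0.03,1.15,0,0,0,0],[0,0.03,1.15,0,0,0,0],[0,0,1.15,0,0,0,0],[0,0,1.15,0,0,0,0],[0,0,1.15,0,0,0,0],[0,0,1.15,0,0,0,0],[0,0,1.15,0,0,0,0],[0,0,1.15,0,0,0,0],[0,0,1.15,0,0,0,0]]]'
python3 - <<'E'
from h import *
delta(.610,-.059,.0395,-0.9)
f,P=look("top")
Z=P[...,2];v,u=np.mgrid[:400,:640];H,S,V=cols(f);ok=f["z_map"]>0
tr=(u>255)&(u<470)&(v>150)&(v<215)&(H>100)&(H<130)&(S>120)&ok
q=P[tr&(Z>.036)]; print('tray',rect(P[tr]))
for lo in np.arange(-.25,.12,.03):
    s=q[(q[:,1]>=lo)&(q[:,1]<lo+.03)]
    m=ok&(Z>.025)&(Z<.042)&(S<80)&(P[...,1]>=lo)&(P[...,1]<lo+.03)&(P[...,0]>.67)&(P[...,0]<.72);g=P[m]
    if len(s)and len(g):print(round(lo,2),np.round([s[:,0].min(),s[:,0].max(),g[:,0].min()],4))
E
```

```text
time_s: 10.72
ee_pos: [0.6104, 0.0785, 0.0401]
orientation: [1.0, -0.008, -0.0, -0.001]
wrist_force: [-1.1, 6.5, -0.1]
gripper_width: 0.0198
pos [0.6104 0.0785 0.0401] ang -0.9 tilt [-0.0006  0.0014] F [-1.1  6.5 -0.1] w 0.0198 t 10.725
turn wz -0.0 shift cm [ 0.18 13.75  0.06]
tray (array([ 630. , -110.6]), array([122. , 208.3]), 0.4)
-0.22 [0.669  0.6882 0.6897]
-0.19 [0.5712 0.6879 0.6951]
-0.16 [0.5692 0.6886 0.6945]
-0.13 [0.5712 0.691  0.6953]
-0.1 [0.5718 0.6891 0.6961]
-0.07 [0.5724 0.6902 0.6961]
-0.04 [0.5744 0.6902 0.6973]
-0.01 [0.5746 0.6891 0.6929]
```

```bash
python3 -m creep '[[[0,0.03,1.15,0,0,0,0],[0,0.03,1.15,0,0,0,0],[0,0,1.15,0,0,0,0],[0,0,1.15,0,0,0,0],[0,0,1.15,0,0,0,0],[0,0,1.15,0,0,0,0],[0,0,1.15,0,0,0,0],[0,0,1.15,0,0,0,0],[0,0,1.15,0,0,0,0],[0,0,1.15,0,0,0,0],[0,0,0.6,0,0,0,0]]]'; python3 -m creep '[[[0,0,0.4,0,0,0,0],[0,0,0.3,0,0,0,0],[0,0,0.2,0,0,0,0]]]';python3 -m creep '[[[0,0,0.3,0,0,0,0],[0,0,0.3,0,0,0,0]]]'
```

```text
time_s: 12.15
ee_pos: [0.6087, -0.0415, 0.0402]
orientation: [1.0, -0.008, -0.001, -0.002]
wrist_force: [-2.8, 9.2, 2.6]
gripper_width: 0.0202
time_s: 12.52
ee_pos: [0.6085, -0.0501, 0.0402]
orientation: [1.0, -0.008, -0.001, -0.002]
wrist_force: [-3.7, 9.4, 3.7]
gripper_width: 0.0198
time_s: 12.78
ee_pos: [0.6085, -0.056, 0.0403]
orientation: [1.0, -0.008, -0.001, -0.002]
wrist_force: [-2.6, 9.6, 4.0]
gripper_width: 0.0198
```

```bash
for i in 1 2; do python3 -m creep '[[[0,0,0.2,0,0,0,0],[0,0,0.2,0,0,0,0]]]'; done
python3 - <<'E'
from h import *
f,P=look("top","t5",(340,500,130,260),5)
E
```

```text
time_s: 13.02
ee_pos: [0.6084, -0.06, 0.0402]
orientation: [1.0, -0.008, -0.001, -0.002]
wrist_force: [-2.9, 10.0, 4.1]
gripper_width: 0.0196
time_s: 13.28
ee_pos: [0.6083, -0.062, 0.0406]
orientation: [1.0, -0.008, -0.001, -0.004]
wrist_force: [-4.4, 19.2, 8.3]
gripper_width: 0.0198
```

View pics/t5.png

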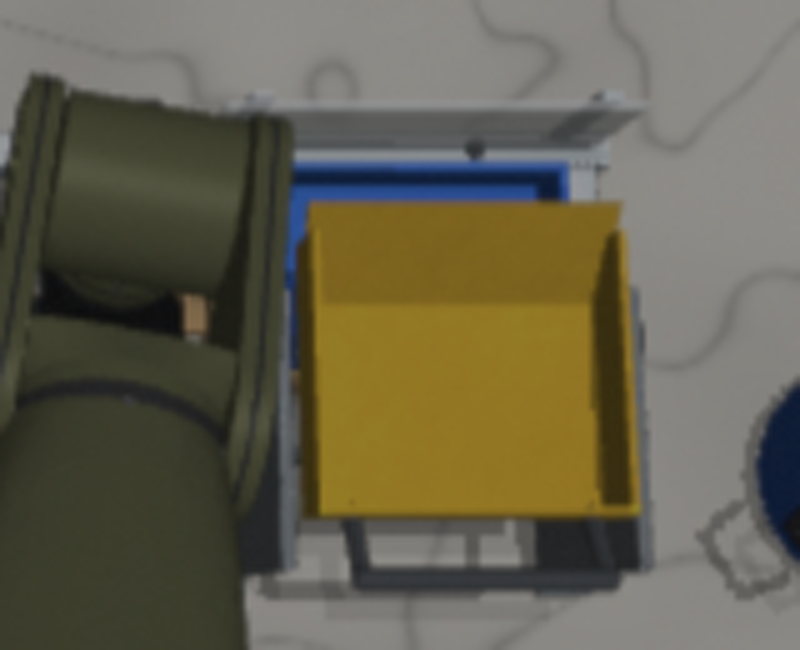

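The tray is at the stop: force jumped to 19 N at y = −0.062, and its front edge meets the end bar. I back the stick off, lift it and carry it to the pad.

```bash
python3 -m creep '[[[0,-0.4,-0.3,0,0,0,0],[0,-0.1,-0.5,0,0,0,0],[0,0,-3,0,0,0,0],[0,0,-4,0,0,0,0],[0,0,0,-4,0,0,0],[0,0,0,-4,0,0,0],[0,0,0,-4,0,0,0],[0,-2.57,-4.53,0,0,0,0],[0,-2.57,-4.53,0,0,0,0],[0,-2.57,-4.53,0,0,0,0],[0,-2.57,-4.53,0,0,0,0],[0,-2.57,-4.53,0,0,0,0],[0,-2.57,-4.53,0,0,0,0],[0,-2.57,-4.53,0,0,0,0],[0,0,0,0,0,0,-0.1813],[0,0,0,0,0,0,-0.1813],[0,0,0,0,0,0,-0.1813],[0,0,0,0,0,0,-0.1813],[0,0,0,0,0,0,-0.1813]]]'; python3 -m creep '[[[0,0,0,0,0,0,-0.1813],[0,0,0,0,0,0,-0.1813],[0,0,0,0,0,0,-0.1813],[0,0,0,0,0,0,-0.1813],[0,0,0,0,0,0,0]]]'
python3 - <<'E'
from h import *
delta(.4291,.3602,.0445,92.6)
E
```

```text
time_s: 15.7
ee_pos: [0.4308, 0.3313, 0.1596]
orientation: [0.901, 0.433, -0.0, 0.001]
wrist_force: [-1.0, 0.5, -2.3]
gripper_width: 0.0198
time_s: 16.32
ee_pos: [0.4307, 0.3315, 0.1596]
orientation: [0.692, 0.722, -0.0, 0.001]
wrist_force: [0.3, -0.5, -2.0]
gripper_width: 0.0198
pos [0.4307 0.3315 0.1596] ang 92.44 tilt [ 0.0004 -0.0014] F [ 0.3 -0.5 -2. ] w 0.0198 t 16.325
turn wz -0.0028 shift cm [ 2.87 -0.03 11.51]
```

```bash
python3 -m creep '[[[0,2.9,0,3,0,0,0],[0,0,0,3,0,0,0],[0,0,0,3,0,0,0],[0,0,0,1.5,0,0,0],[0,0,0,0,0,0,0],[0,0,0,0,0,0,0]]]'
python3 - <<'E'
from h import *
delta(.4291,.3602,.0435,92.6)
E
```

```text
time_s: 17.08
ee_pos: [0.4301, 0.3617, 0.0561]
orientation: [0.691, 0.723, 0.001, 0.0]
wrist_force: [0.3, 0.6, -1.6]
gripper_width: 0.0197
pos [0.4301 0.3617 0.0561] ang 92.54 tilt [0.002  0.0012] F [ 0.3  0.6 -1.6] w 0.0197 t 17.075
turn wz -0.001 shift cm [-0.15 -0.11  1.26]
```

```bash
python3 -m creep '[[[0,-0.1,-0.1,0.8,0,0,0],[0,0,0,0.4,0,0,0],[0,0,0,0.1,0,0,0],[0,0,0,0,0,0,0]]]'; python3 -m creep '[[[0.5,0,0,0,0,0,0],[0.7,0,0,0,0,0,0],[0.7,0,0,0,0,0,0],[0.7,0,0,-5,0,0,0],[0.7,0,0,-5,0,0,0],[0.7,0,0,-6,0,0,0],[0.7,0,0,0,0,0,0]]]'
python3 - <<'E'
from h import *
f,P=look("top","t6",(170,400,130,290),3.4)
Z=P[...,2];ok=f["z_map"]>0;H,S,V=cols(f)
m=((H<14)|(H>172))&(S>70)&(Z>.025)&(Z<.05)&ok&(P[...,1]<.28)&(P[...,1]>-.12)&(P[...,0]>.35)&(P[...,0]<.6)
n,L,st,c=cv2.connectedComponentsWithStats(m.astype(np.uint8))
for i in range(1,n):
    if st[i,4]>20: print(st[i],rect(P[L==i]))
m=((H<6)|(H>174))&(S>150)&ok&(Z>.06)&(P[...,1]>.28)
print('handle',rect(P[m]) if m.sum()>5 else m.sum())
delta(.43,.17,.15,90)
E
```

```text
time_s: 17.58
ee_pos: [0.4284, 0.3603, 0.0434]
orientation: [0.691, 0.723, -0.0, 0.0]
wrist_force: [-2.6, -3.6, 7.2]
gripper_width: 0.0198
time_s: 18.45
ee_pos: [0.4311, 0.3623, 0.2087]
orientation: [0.691, 0.723, 0.006, 0.001]
wrist_force: [-0.1, 0.3, 0.3]
gripper_width: 0.0665
[268 224  13  12 113] (array([499.3, 174.1]), array([34.2, 31.7]), 88.5)
[326 247  14  14 114] (array([429.4,   9. ]), array([33. , 33.3]), 8.7)
[270 248  14  14 114] (array([429.5, 165.4]), array([33.5, 32.4]), 75.5)
handle 0
pos [0.4295 0.3613 0.205 ] ang 92.59 tilt [0.0052 0.0036] F [-0.5 -1.  -0.2] w 0.0666 t 18.5
turn wz 0.0453 shift cm [-19.13   0.05   5.5 ]
```

View pics/t6.png

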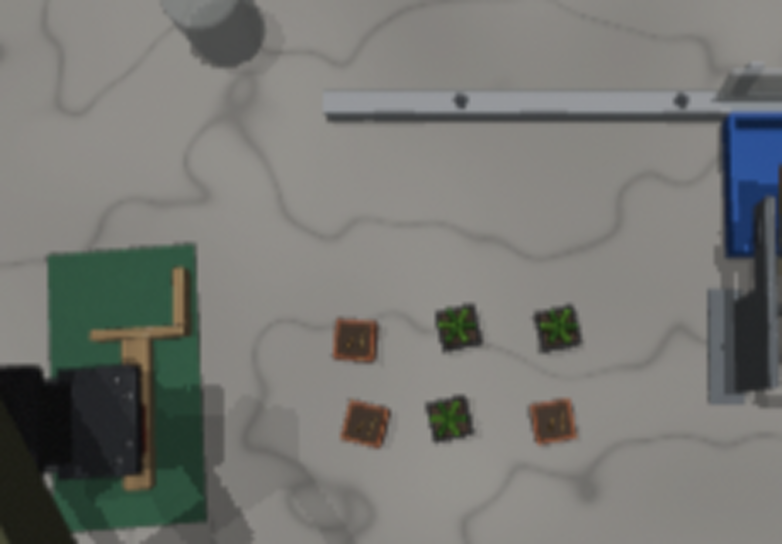

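The stick lies on the pad and the three failed pots are unmoved. Next I go to pot B at (0.4295, 0.1654), gripping with the jaws roughly along x.

```bash
python3 -m creep '[[[0.58,-3.92,-0.18,0,0,0,0],[0.58,-3.92,-0.18,1.7,0,0,0],[0.58,-3.92,-0.18,1.7,0,0,0],[0.58,-3.92,-0.18,1.7,0,0,0],[0.58,-3.92,-0.18,1.7,0,0,0],[0.58,0,0,0,0,0,0.187],[0.58,0,0,0,0,0,0.187],[0.58,0,0,0,0,0,0.187],[0.58,0,0,0,0,0,0.187],[0.58,0,0,0,0,0,0.187],[0.58,0,0,0,0,0,0.187],[0.58,0,0,0,0,0,0.187],[0.58,0,0,0,0,0,0.187],[0.58,0,0,0,0,0,0.187],[0.58,0,0,0,0,0,0.187],[0.58,0,0,0,0,0,0]]]' 20
python3 - <<'E'
from h import *
f,P=look("top")
Z=P[...,2];ok=f["z_map"]>0;H,S,V=cols(f)
m=((H<14)|(H>172))&(S>70)&(Z>.025)&(Z<.05)&ok&(P[...,1]<.28)&(P[...,1]>-.12)&(P[...,0]>.35)&(P[...,0]<.6)
n,L,st,c=cv2.connectedComponentsWithStats(m.astype(np.uint8))
for i in range(1,n):
    if st[i,4]>20: print(st[i],rect(P[L==i]))
m=((H<6)|(H>174))&(S>150)&ok&(Z>.06)&(P[...,1]>.28)
print('handle',rect(P[m]) if m.sum()>5 else m.sum())
delta(.4296,.1654,.006,-14.5)
E
```

```text
time_s: 20.5
ee_pos: [0.4268, 0.1637, 0.1317]
orientation: [0.992, -0.126, -0.002, 0.001]
wrist_force: [0.7, -0.7, 0.4]
gripper_width: 0.0551
[326 247  14  14 115] (array([429.4,   8.9]), array([33.1, 33.4]), 8.8)
handle (array([427.4, 358.5]), array([38.1, 17.7]), 1.9)
pos [0.427  0.1637 0.132 ] ang -14.38 tilt [-0.0027 -0.0007] F [ 0.1 -0.7  1. ] w 0.0549 t 20.55
turn wz 0.0022 shift cm [ 0.21 -0.23 12.6 ]
```

```bash
python3 -m creep '[[[0.58,0.21,-0.23,4,0,0,0],[0.58,0,0,4,0,0,0],[0.58,0,0,3,0,0,0],[0.58,0,0,0.8,0,0,0],[0.58,0,0,0,0,0,0]]]'
python3 - <<'E'
from h import *
delta(.4296,.1654,.006,-14.5)
E
```

```text
time_s: 21.18
ee_pos: [0.4304, 0.1657, 0.0155]
orientation: [0.992, -0.126, -0.0, 0.0]
wrist_force: [0.9, 0.3, 1.4]
gripper_width: 0.0549
pos [0.4304 0.1657 0.0155] ang -14.49 tilt [-0.001  -0.0002] F [0.9 0.3 1.4] w 0.0549 t 21.175
turn wz 0.0002 shift cm [-0.07  0.04  0.95]
```

```bash
python3 -m creep '[[[0.58,0,0,0.8,0,0,0],[0.58,0,0,0,0,0,0],[0,0,0,0,0,0,0],[0,0,0,0,0,0,0],[0,0,0,0,0,0,0],[0,0,0,0,0,0,0],[0,0,0,-3,0,0,0],[0,0,0,-5,0,0,0],[0,0,0,-6,0,0,0],[0,0,0,-6,0,0,0],[0,0,0,-4,0,0,0],[0,0,0,0,0,0,0]]]' 20
python3 - <<'E'
from h import *
delta(.5338,-.196,.26,-0.9)
E
```

```text
time_s: 22.68
ee_pos: [0.4325, 0.1662, 0.2519]
orientation: [0.992, -0.127, 0.004, -0.001]
wrist_force: [0.3, -0.3, -1.8]
gripper_width: 0.0339
pos [0.4325 0.1662 0.2519] ang -14.55 tilt [0.0078 0.002 ] F [ 0.3 -0.3 -1.8] w 0.0339 t 22.675
turn wz -0.2383 shift cm [10.7  36.06 -0.81]
```

```bash
python3 -m creep '[[[0,0,0,0,0,0,-0.119],[0,0,0,0,0,0,-0.119],[0,1.19,5.07,0,0,0,0],[0,1.19,5.07,0,0,0,0],[0,1.19,5.07,0,0,0,0],[0,1.19,5.07,0,0,0,0],[0,1.19,5.07,0,0,0,0],[0,1.19,5.07,0,0,0,0],[0,1.19,5.07,0,0,0,0],[0,1.19,5.07,0,0,0,0],[0,1.19,5.07,0,0,0,0],[0,0,0,0,0,0,0],[0,0,0,0,0,0,0]]]'
python3 - <<'E'
from h import *
f,P=look("wrist","w3")
delta(.5323,-.2915,.157,-0.9)
E
```

```text
time_s: 24.3
ee_pos: [0.5295, -0.2914, 0.2453]
orientation: [1.0, -0.008, -0.002, -0.001]
wrist_force: [-0.3, -0.2, -1.0]
gripper_width: 0.0342
pos [ 0.5298 -0.291   0.246 ] ang -0.88 tilt [-0.0021  0.0017] F [ 0.7 -0.2 -0.9] w 0.034 t 24.35
turn wz 0.0003 shift cm [0.25 0.04 8.9 ]
```

View pics/w3.png

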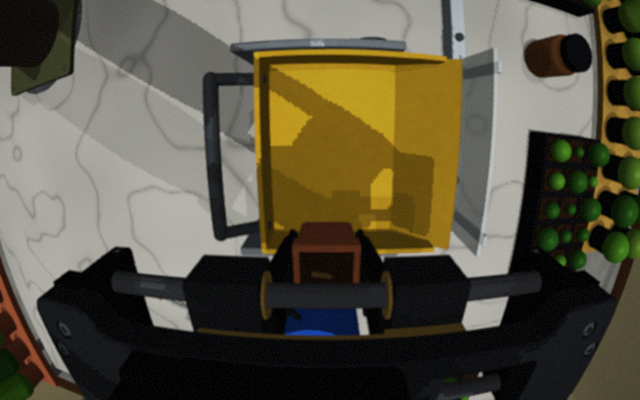

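The pot hangs over the skip's −y side. The measured rim is centred at y = −0.2436, which leaves 10 mm to the wall, so I lower it in.

```bash
python3 -m creep '[[[0,0.25,0,3,0,0,0],[0,0,0,3,0,0,0],[0,0,0,1.8,0,0,0],[0,0,0,0,0,0,0]]]'
python3 - <<'E'
from h import *
delta(.5323,-.2915,.157,-0.9)
E
```

```text
time_s: 24.85
ee_pos: [0.532, -0.2908, 0.1679]
orientation: [1.0, -0.007, -0.001, -0.001]
wrist_force: [-0.6, -0.3, 0.6]
gripper_width: 0.0337
pos [ 0.532  -0.2908  0.1679] ang -0.85 tilt [-0.0027  0.0019] F [-0.6 -0.3  0.6] w 0.0337 t 24.85
turn wz 0.0008 shift cm [0.03 0.07 1.09]
```

```bash
python3 -m creep '[[[0,0,0,0.8,0,0,0],[0,0,0,0.2,0,0,0],[0,0,0,0,0,0,0]]]'; python3 -m creep '[[[0.4,0,0,0,0,0,0],[0.5,0,0,0,0,0,0],[0.52,0,0,0,0,0,0],[0.52,0,0,-4,0,0,0],[0.58,0,0,-5,0,0,0],[0.58,0,0,0,0,0,0]]]'
python3 - <<'E'
from h import *
f,P=look("top")
Z=P[...,2];ok=f["z_map"]>0;H,S,V=cols(f)
m=((H<14)|(H>172))&(S>70)&(Z>.025)&(Z<.05)&ok&(P[...,1]<.28)&(P[...,1]>-.12)&(P[...,0]>.35)&(P[...,0]<.6)
n,L,st,c=cv2.connectedComponentsWithStats(m.astype(np.uint8))
for i in range(1,n):
    if st[i,4]>20: print(st[i],rect(P[L==i]))
delta(.4994,.174,.006,-1.5)
E
```

```text
time_s: 25.22
ee_pos: [0.5331, -0.2924, 0.1601]
orientation: [1.0, -0.008, 0.0, 0.0]
wrist_force: [-0.5, -0.1, -0.2]
gripper_width: 0.034
time_s: 25.98
ee_pos: [0.5351, -0.2938, 0.256]
orientation: [1.0, -0.008, 0.004, 0.003]
wrist_force: [0.3, -0.5, 0.7]
gripper_width: 0.0547
[268 224  13  12 118] (array([499.2, 173.8]), array([34. , 31.6]), 88.9)
[326 247  14  14 120] (array([429.4,   8.9]), array([33.1, 33.4]), 8.6)
pos [ 0.534  -0.293   0.2528] ang -0.91 tilt [ 0.0045 -0.003 ] F [-0.6 -0.4  0.3] w 0.0552 t 26.025
turn wz 0.0102 shift cm [ -4.68 -46.6   24.68]
```

```bash
python3 -m creep '[[[0.58,-0.52,-5.18,0,0,0,0],[0.58,-0.52,-5.18,0,0,0,0],[0.58,-0.52,-5.18,0,0,0,0],[0.58,-0.52,-5.18,0,0,0,0],[0.58,-0.52,-5.18,0,0,0,0],[0.58,-0.52,-5.18,0,0,0,0],[0.58,-0.52,-5.18,4,0,0,0],[0.58,-0.52,-5.18,4,0,0,0],[0.58,-0.52,-5.18,4,0,0,0],[0.58,0,0,3,0,0,0],[0.58,0,0,0,0,0,0],[0.58,0,0,0,0,0,0]]]'
python3 - <<'E'
from h import *
delta(.4994,.174,.006,-1.3)
E
```

```text
time_s: 27.52
ee_pos: [0.4944, 0.1668, 0.1058]
orientation: [1.0, -0.008, 0.0, 0.0]
wrist_force: [0.6, 0.1, 0.3]
gripper_width: 0.0552
pos [0.4944 0.1668 0.1058] ang -0.96 tilt [ 0.0002 -0.    ] F [0.6 0.1 0.3] w 0.0552 t 27.525
turn wz 0.006 shift cm [ 0.48 -0.73  9.98]
```

```bash
python3 -m creep '[[[0.58,0.48,-0.73,3,0,0,0.006],[0.58,0,0,3.5,0,0,0],[0.58,0,0,2.5,0,0,0],[0.58,0,0,0.5,0,0,0],[0.58,0,0,0,0,0,0]]]'
python3 - <<'E'
from h import *
delta(.4994,.174,.0075,-1.3)
E
```

```text
time_s: 28.15
ee_pos: [0.5003, 0.1742, 0.0119]
orientation: [1.0, -0.011, 0.001, -0.0]
wrist_force: [-0.6, -0.4, 0.2]
gripper_width: 0.0551
pos [0.5003 0.1742 0.0119] ang -1.31 tilt [0.0021 0.0005] F [-0.6 -0.4  0.2] w 0.0551 t 28.15
turn wz -0.0001 shift cm [-0.09  0.02  0.44]
```

```bash
python3 -m creep '[[[0.58,0,0,0.4,0,0,0],[0,0,0,0,0,0,0],[0,0,0,0,0,0,0],[0,0,0,0,0,0,0],[0,0,0,0,0,0,0],[0,0,0,-3,0,0,0],[0,0,0,-5,0,0,0],[0,0,0,-6,0,0,0],[0,0,0,-6,0,0,0],[0,0,0,-4,0,0,0]]]'; python3 -m creep '[[[0,0.54,5.22,0,0,0,0],[0,0.54,5.22,0,0,0,0],[0,0.54,5.22,0,0,0,0],[0,0.54,5.22,0,0,0,0],[0,0.54,5.22,0,0,0,0],[0,0.54,5.22,0,0,0,0],[0,0.54,5.22,0,0,0,0],[0,0.54,5.22,0,0,0,0],[0,0,0,0,0,0,0],[0,0,0,0,0,0,0]]]'
python3 - <<'E'
from h import *
delta(.533,-.244,.157,-0.9)
E
```

```text
time_s: 29.4
ee_pos: [0.4997, 0.1745, 0.2498]
orientation: [1.0, -0.011, 0.002, -0.0]
wrist_force: [0.8, -0.2, 0.0]
gripper_width: 0.0345
time_s: 30.65
ee_pos: [0.5328, -0.2436, 0.2458]
orientation: [1.0, -0.011, -0.0, -0.001]
wrist_force: [0.3, -0.5, 0.6]
gripper_width: 0.0345
pos [ 0.5328 -0.2436  0.2458] ang -1.28 tilt [-0.001   0.0011] F [ 0.3 -0.5  0.6] w 0.0345 t 30.65
turn wz -0.0066 shift cm [0.02 0.04 8.88]
```

```bash
python3 -m creep '[[[0,0,0,3,0,0,0],[0,0,0,3,0,0,0],[0,0,0,2.2,0,0,0],[0,0,0,0.4,0,0,0],[0,0,0,0,0,0,0],[0,0,0,0,0,0,0]]]'
python3 - <<'E'
from h import *
delta(.533,-.244,.157,-0.9)
E
```

```text
time_s: 31.4
ee_pos: [0.5339, -0.2441, 0.1621]
orientation: [1.0, -0.011, 0.001, 0.001]
wrist_force: [-0.3, -0.1, -0.2]
gripper_width: 0.0344
pos [ 0.5339 -0.2441  0.1621] ang -1.23 tilt [ 0.0022 -0.0012] F [-0.3 -0.1 -0.2] w 0.0344 t 31.4
turn wz -0.0057 shift cm [-0.09 -0.01  0.51]
```

```bash
python3 -m creep '[[[0,0,0,0.4,0,0,0],[0,0,0,0,0,0,0],[0.4,0,0,0,0,0,0],[0.5,0,0,0,0,0,0],[0.52,0,0,0,0,0,0],[0.52,0,0,-4,0,0,0],[0.58,0,0,-5,0,0,0],[0.58,0,0,0,0,0,0]]]'
python3 - <<'E'
from h import *
f,P=look("top")
Z=P[...,2];ok=f["z_map"]>0;H,S,V=cols(f)
m=((H<14)|(H>172))&(S>70)&(Z>.025)&(Z<.05)&ok&(P[...,1]<.28)&(P[...,1]>-.12)&(P[...,0]>.35)&(P[...,0]<.6)
n,L,st,c=cv2.connectedComponentsWithStats(m.astype(np.uint8))
for i in range(1,n):
    if st[i,4]>20: print(st[i],rect(P[L==i]))
delta(.4294,.0089,.0075,8.7)
E
```

```text
time_s: 32.4
ee_pos: [0.5355, -0.2455, 0.2526]
orientation: [1.0, -0.011, 0.004, 0.002]
wrist_force: [-0.1, -0.9, 0.5]
gripper_width: 0.055
[326 247  14  14 115] (array([429.4,   8.9]), array([33.1, 33.5]), 8.6)
pos [ 0.5343 -0.2448  0.2494] ang -1.26 tilt [ 0.0046 -0.0027] F [-0.6  0.5 -0.2] w 0.0552 t 32.45
turn wz -0.1739 shift cm [ -6.53 -26.66  24.19]
```

```bash
python3 -m creep '[[[0.58,0,0,0,0,0,-0.174],[0.58,-1.31,-5.33,0,0,0,0],[0.58,-1.31,-5.33,0,0,0,0],[0.58,-1.31,-5.33,0,0,0,0],[0.58,-1.31,-5.33,0,0,0,0],[0.58,-1.31,-5.33,0,0,0,0],[0.58,0,0,5,0,0,0],[0.58,0,0,5,0,0,0],[0.58,0,0,5,0,0,0],[0.58,0,0,0,0,0,0],[0.58,0,0,0,0,0,0]]]'
python3 - <<'E'
from h import *
delta(.4294,.0089,.0075,8.7)
E
```

```text
time_s: 33.83
ee_pos: [0.4286, 0.0093, 0.0975]
orientation: [0.997, 0.076, 0.0, 0.0]
wrist_force: [0.6, 0.1, 0.1]
gripper_width: 0.0554
pos [0.4286 0.0093 0.0975] ang 8.7 tilt [ 0.0009 -0.0001] F [0.6 0.1 0.1] w 0.0554 t 33.825
turn wz 0.0 shift cm [0.07 0.05 9.  ]
```

```bash
python3 -m creep '[[[0.58,0.07,0.05,4,0,0,0],[0.58,0,0,3,0,0,0],[0.58,0,0,1.6,0,0,0],[0.58,0,0,0.4,0,0,0],[0.58,0,0,0,0,0,0],[0,0,0,0,0,0,0],[0,0,0,0,0,0,0],[0,0,0,0,0,0,0],[0,0,0,0,0,0,0],[0,0,0,-3,0,0,0],[0,0,0,-5,0,0,0],[0,0,0,-6,0,0,0],[0,0,0,-6,0,0,0],[0,0,0,-4,0,0,0]]]'; python3 -m creep '[[[0,0,0,0,0,0,0.168],[0,2.69,5.08,0,0,0,0],[0,2.69,5.08,0,0,0,0],[0,2.69,5.08,0,0,0,0],[0,2.69,5.08,0,0,0,0],[0,0,0,0,0,0,0],[0,0,0,0,0,0,0]]]'
python3 - <<'E'
from h import *
delta(.5338,-.196,.157,-0.9)
E
```

```text
time_s: 35.58
ee_pos: [0.4292, 0.009, 0.2496]
orientation: [0.997, 0.076, 0.002, 0.0]
wrist_force: [0.2, -0.4, -1.2]
gripper_width: 0.0338
time_s: 36.45
ee_pos: [0.5326, -0.1955, 0.2456]
orientation: [1.0, -0.008, -0.001, -0.001]
wrist_force: [-0.8, -0.1, -0.8]
gripper_width: 0.0336
pos [ 0.5326 -0.1955  0.2456] ang -0.94 tilt [-0.0016  0.0011] F [-0.8 -0.1 -0.8] w 0.0336 t 36.45
turn wz -0.0007 shift cm [0.12 0.04 8.86]
```

```bash
python3 -m creep '[[[0,0.12,0,3,0,0,0],[0,0,0,3,0,0,0],[0,0,0,2.1,0,0,0],[0,0,0,0.6,0,0,0],[0,0,0,0,0,0,0],[0,0,0,0,0,0,0],[0.4,0,0,0,0,0,0],[0.5,0,0,0,0,0,0],[0.52,0,0,0,0,0,0]]]'; python3 -m creep '[[[0.52,0,0,-4,0,0,0],[0.52,0,0,-5,0,0,0],[0.52,0,0,-3,0,0,0],[0.52,-4.4,2.4,0,0,0,0],[0.52,-4.4,2.4,0,0,0,0],[0.52,0,0,0,0,0,0],[0.52,0,0,0,0,0,0]]]'
python3 - <<'E'
from h import *
f,P=look("top","t7",(180,500,130,300),2.5)
g,Q=look("side","s7",(230,520,150,350),2.7)
a=cv2.imread("pics/t7.png");b=cv2.imread("pics/s7.png")
cv2.imwrite("pics/b7.png",np.hstack([cv2.resize(a,(400,int(400*a.shape[0]/a.shape[1])))[:210],cv2.resize(b,(400,276))[:210]]).repeat(1,0))
delta(.446,-.2425,.18,-0.9)
Z=Q[...,2];H,S,V=cols(g)
m=(Z>.185)&(Z<.206)&(V<90)&(S<90)&(Q[...,0]>.40)&(Q[...,0]<.47)&(abs(Q[...,1]+.244)<.08)&(g["z_map"]>0)
print(m.sum(),rect(Q[m]) if m.sum()>5 else '', np.percentile(Z[m],[50,95]) if m.sum() else '')
E
```

```text
time_s: 37.58
ee_pos: [0.5344, -0.196, 0.1598]
orientation: [1.0, -0.008, 0.0, 0.0]
wrist_force: [0.5, -0.4, 0.1]
gripper_width: 0.0482
time_s: 38.45
ee_pos: [0.4458, -0.2424, 0.2796]
orientation: [1.0, -0.008, 0.0, -0.0]
wrist_force: [-0.3, 0.2, 0.4]
gripper_width: 0.0492
pos [ 0.4462 -0.2421  0.2794] ang -0.86 tilt [0.0001 0.0003] F [ 0.1 -1.1  0.3] w 0.0498 t 38.55
turn wz 0.0006 shift cm [-0.02  0.04  9.94]
411 (array([ 452.7, -243.4]), array([129.9,  31.1]), 89.7) [0.19986498 0.20285516]
```

View pics/s7.png

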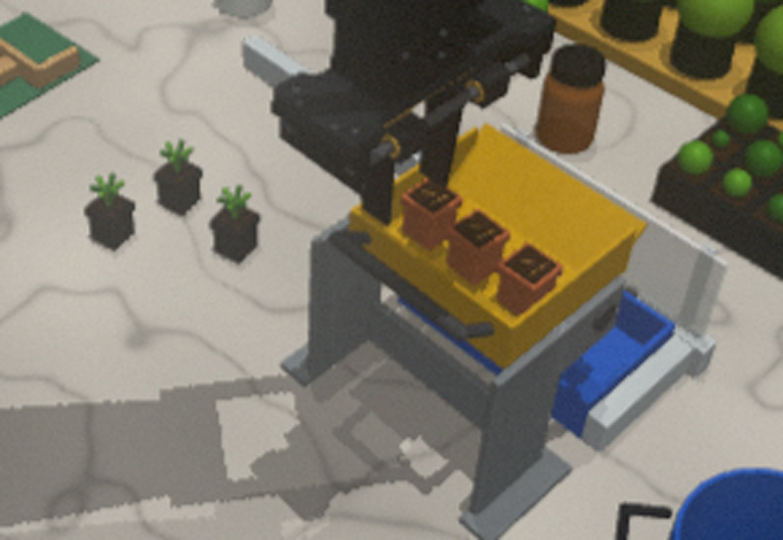

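All three pots stand in the upright skip, the tray is at the stop, and the seedlings are untouched. Next I measure the bar's x for the pinch.

Run:
```python
from h import *
for n in("wrist","top","side"):
    f,P=look(n);Z=P[...,2];H,S,V=cols(f);ok=f["z_map"]>0
    y=abs(P[...,1]+.2435)<.045
    m=ok&y&(Z>.188)&(Z<.206)&(P[...,0]>.425)&(P[...,0]<.458)&(S<110)
    w=ok&y&(Z>.170)&(Z<.20)&(H>18)&(H<34)&(S>130)&(P[...,0]<.52)&(P[...,0]>.43)
    for k,mm in(('bar',m),('wall',w)):
        print(n,k,mm.sum(),np.round(np.percentile(P[mm][:,0],[2,50,98]),4) if mm.sum() else '')
delta(.4455,-.2425,.178,-0.9)
```

```text
wrist bar 1461 [0.44   0.4461 0.452 ]
wrist wall 645 [0.4774 0.4789 0.4821]
top bar 143 [0.4407 0.4458 0.4511]
top wall 49 [0.4776 0.4799 0.4824]
side bar 260 [0.4381 0.4418 0.4482]
side wall 342 [0.4753 0.4775 0.4811]
pos [ 0.4462 -0.242   0.2792] ang -0.84 tilt [-0.0003  0.0003] F [ 0.4  0.3 -0.1] w 0.0494 t 38.7
turn wz 0.001 shift cm [-0.07  0.05 10.12]
```

```bash
python3 -m creep '[[[0.27,0,0,0,0,0,0],[0.27,0,0,0,0,0,0],[0.27,0,0,3,0,0,0],[0.27,0,0,2,0,0,0],[0.27,0,0,0,0,0,0]]]' 12
python3 - <<'E'
from h import *
delta(.4457,-.2425,.180,-0.9)
E
```

```text
time_s: 39.33
ee_pos: [0.4445, -0.2417, 0.227]
orientation: [1.0, -0.008, -0.002, -0.001]
wrist_force: [0.0, -0.5, -0.6]
gripper_width: 0.026
pos [ 0.4445 -0.2417  0.227 ] ang -0.91 tilt [-0.0037  0.0025] F [ 0.  -0.5 -0.6] w 0.026 t 39.325
turn wz -0.0002 shift cm [0.12 0.08 4.7 ]
```

```bash
python3 -m creep '[[[0.27,0.1,0,2,0,0,0],[0.27,0,0,2,0,0,0],[0.27,0,0,0.5,0,0,0],[0.27,0,0,0,0,0,0],[0,0,0,0,0,0,0],[0,0,0,0,0,0,0],[0,0,0,0,0,0,0]]]' 12
python3 - <<'E'
from h import *
delta(.4457,-.2425,.180,-0.9)
th=np.arange(0,1.751,.125);a=np.arctan2(50,-125)-th
p=np.c_[134.6*np.cos(a),134.6*np.sin(a)]/10
for t,d in zip(th[1:],np.diff(p,axis=0)): print(round(t,3),np.round(d,2))
E
```

```text
time_s: 40.2
ee_pos: [0.4453, -0.2427, 0.1852]
orientation: [1.0, -0.008, -0.002, 0.0]
wrist_force: [-6.5, 0.2, 3.0]
gripper_width: 0.0115
pos [ 0.4453 -0.2427  0.1852] ang -0.91 tilt [-0.0033 -0.0005] F [-6.5  0.2  3. ] w 0.0115 t 40.2
turn wz -0.0002 shift cm [ 0.04 -0.03  0.52]
0.125 [0.72 1.52]
0.25 [0.9  1.42]
0.375 [1.07 1.29]
0.5 [1.23 1.15]
0.625 [1.36 0.99]
0.75 [1.47 0.81]
0.875 [1.56 0.62]
1.0 [1.63 0.42]
1.125 [1.67 0.21]
1.25 [1.68 0.  ]
1.375 [ 1.67 -0.2 ]
1.5 [ 1.63 -0.41]
1.625 [ 1.57 -0.61]
1.75 [ 1.48 -0.8 ]
```

```bash
python3 -m creep '[[[0.25,0.05,0,0,0,0,0],[0.25,0,0,0.6,0,0,0],[0.25,0,0,0,0,0,0],[0,0,0,0,0,0,0],[0,0,0,0,0,0,0],[0,0,0,0,0,0,0]]]' 20;  python3 -m creep '[[[0,0.36,0,-0.76,0,0,0],[0,0.36,0,-0.76,0,0,0],[0,0.45,0,-0.71,0,0,0],[0,0.45,0,-0.71,0,0,0],[0,0.53,0,-0.65,0,0,0],[0,0.53,0,-0.65,0,0,0],[0,0.61,0,-0.57,0,0,0],[0,0.61,0,-0.57,0,0,0],[0,0,0,0,0,0,0]]]'
```

```text
time_s: 40.95
ee_pos: [0.4452, -0.2424, 0.1782]
orientation: [1.0, -0.008, -0.003, -0.0]
wrist_force: [-6.9, 0.5, 2.2]
gripper_width: 0.0114
time_s: 42.08
ee_pos: [0.4843, -0.2431, 0.2345]
orientation: [1.0, -0.008, -0.002, -0.0]
wrist_force: [-10.6, 3.0, 10.2]
gripper_width: 0.0114
```

```bash
python3 -m creep '[[[0,0.62,0,-0.57,0,0,0],[0,0.68,0,-0.5,0,0,0],[0,0.73,0,-0.41,0,0,0],[0,0.73,0,-0.41,0,0,0],[0,0.78,0,-0.31,0,0,0],[0,0.78,0,-0.31,0,0,0],[0,0,0,0,0,0,0]]]'
```

```text
time_s: 42.95
ee_pos: [0.5298, -0.244, 0.2585]
orientation: [1.0, -0.008, 0.0, 0.0]
wrist_force: [-2.4, 0.3, 6.7]
gripper_width: 0.0116
```

```bash
python3 -m creep '[[[0,0.81,0,-0.21,0,0,0],[0,0.81,0,-0.21,0,0,0],[0,0.83,0,-0.1,0,0,0],[0,0.83,0,-0.1,0,0,0],[0,0.84,0,0,0,0,0],[0,0.84,0,0,0,0,0],[0,0.83,0,0.1,0,0,0],[0,0.83,0,0.1,0,0,0],[0,0,0,0,0,0,0]]]'; python3 -m creep '[[[0,0.81,0,0.2,0,0,0],[0,0.81,0,0.2,0,0,0],[0,0.78,0,0.3,0,0,0],[0,0.78,0,0.3,0,0,0],[0,0.74,0,0.4,0,0,0],[0,0.74,0,0.4,0,0,0],[0,0,0,0,0,0,0],[0,0,0,0,0,0,0]]]'
python3 - <<'E'
from h import *
g,Q=look("side","s8",(230,520,100,350),2.7)
delta(.6425,-.2455,.242,-0.9)
E
```

```text
time_s: 44.08
ee_pos: [0.596, -0.245, 0.2611]
orientation: [1.0, -0.008, 0.0, 0.0]
wrist_force: [0.2, -2.6, -0.8]
gripper_width: 0.0113
time_s: 45.08
ee_pos: [0.6418, -0.2457, 0.2435]
orientation: [1.0, -0.008, -0.001, 0.0]
wrist_force: [-3.3, -2.7, 2.6]
gripper_width: 0.0113
pos [ 0.6418 -0.2457  0.2435] ang -0.92 tilt [-0.0009 -0.    ] F [-3.8 -2.6  1.6] w 0.0114 t 45.125
turn wz -0.0004 shift cm [ 0.07 -0.02  0.15]
```

View pics/s8.png

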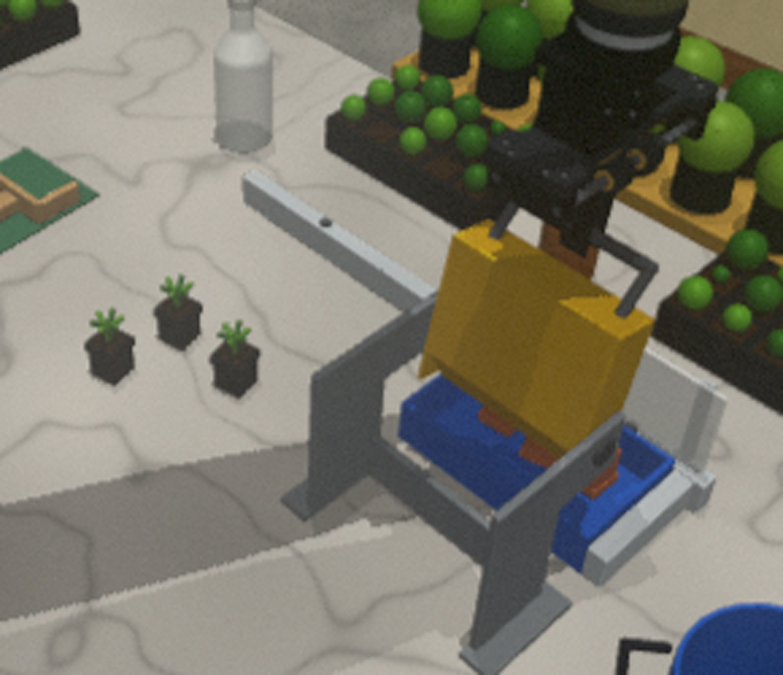

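The skip is tipped and three terracotta pots show in the tray below it, at about (495,415), (545,450) and (600,480) in the crop. I nudge the bar to the hard stop.

```bash
python3 -m creep '[[[0,0.2,0,0.11,0,0,0],[0,0,0,0,0,0,0]]]';python3 -m creep '[[[0,0.2,0,0.11,0,0,0],[0,0,0,0,0,0,0]]]'
```

```text
time_s: 45.38
ee_pos: [0.6418, -0.2457, 0.2434]
orientation: [1.0, -0.008, -0.003, -0.0]
wrist_force: [-12.3, -1.3, 7.5]
gripper_width: 0.0114
time_s: 45.62
ee_pos: [0.6418, -0.2457, 0.2434]
orientation: [1.0, -0.008, -0.005, -0.0]
wrist_force: [-20.6, 0.2, 12.8]
gripper_width: 0.0113
```

```bash
python3 -m creep '[[[0,-0.4,0,-0.22,0,0,0],[0,0,0,0,0,0,0],[0,-0.74,0,-0.4,0,0,0],[0,-0.74,0,-0.4,0,0,0],[0,-0.78,0,-0.3,0,0,0],[0,-0.78,0,-0.3,0,0,0],[0,-0.81,0,-0.2,0,0,0],[0,-0.81,0,-0.2,0,0,0],[0,-0.83,0,-0.1,0,0,0],[0,-0.83,0,-0.1,0,0,0],[0,0,0,0,0,0,0]]]';python3 -m creep '[[[0,-0.84,0,0,0,0,0],[0,-0.84,0,0,0,0,0],[0,-0.83,0,0.1,0,0,0],[0,-0.83,0,0.1,0,0,0],[0,-0.81,0,0.21,0,0,0],[0,-0.81,0,0.21,0,0,0],[0,0,0,0,0,0,0]]]'
python3 - <<'E'
from h import *
delta(.5283,-.244,.2587,-0.9)
E
```

```text
time_s: 47.0
ee_pos: [0.578, -0.2446, 0.2637]
orientation: [1.0, -0.008, -0.0, 0.0]
wrist_force: [0.6, -2.8, 5.1]
gripper_width: 0.0115
time_s: 47.88
ee_pos: [0.5282, -0.2436, 0.2567]
orientation: [1.0, -0.008, -0.001, -0.0]
wrist_force: [0.5, -2.2, 0.6]
gripper_width: 0.0113
pos [ 0.5282 -0.2436  0.2567] ang -0.94 tilt [-0.0016  0.0007] F [ 0.5 -2.2  0.6] w 0.0113 t 47.875
turn wz -0.0007 shift cm [ 0.01  0.04 -0.2 ]
```

```bash
python3 -m creep '[[[0,-0.78,0,0.31,0,0,0],[0,-0.78,0,0.31,0,0,0],[0,-0.73,0,0.41,0,0,0],[0,-0.73,0,0.41,0,0,0],[0,-0.68,0,0.5,0,0,0],[0,-0.68,0,0.5,0,0,0],[0,-0.61,0,0.57,0,0,0],[0,-0.61,0,0.57,0,0,0],[0,-0.53,0,0.65,0,0,0],[0,-0.53,0,0.65,0,0,0],[0,0,0,0,0,0,0]]]'
python3 - <<'E'
from h import *
delta(.4458,-.2425,.178,-0.9)
E
```

```text
time_s: 49.25
ee_pos: [0.4619, -0.2424, 0.2075]
orientation: [1.0, -0.008, -0.001, -0.001]
wrist_force: [0.0, 2.8, -0.5]
gripper_width: 0.0116
pos [ 0.4619 -0.2424  0.2075] ang -0.93 tilt [-0.0014  0.0011] F [ 0.   2.8 -0.5] w 0.0116 t 49.25
turn wz -0.0006 shift cm [-1.61  0.04  2.95]
```

```bash
python3 -m creep '[[[0,-0.23,0,0.36,0,0,0],[0,-0.23,0,0.36,0,0,0],[0,-0.22,0,0.36,0,0,0],[0,-0.22,0,0.36,0,0,0],[0,-0.18,0,0.38,0,0,0],[0,-0.18,0,0.38,0,0,0],[0,-0.17,0,0.36,0,0,0],[0,0,0,0,0,0,0]]]'; python3 -m creep '[[[0,-0.1,0,0.2,0,0,0],[0,-0.05,0,0.1,0,0,0],[0,0,0,0,0,0,0]]]';python3 -m creep '[[[0,-0.05,0,0.1,0,0,0],[0,-0.05,0,0.1,0,0,0],[0,0,0,0,0,0,0]]]'
```

```text
time_s: 50.25
ee_pos: [0.4478, -0.2422, 0.1823]
orientation: [1.0, -0.008, -0.001, -0.0]
wrist_force: [-1.2, 5.4, 0.2]
gripper_width: 0.0113
time_s: 50.62
ee_pos: [0.4468, -0.2422, 0.1799]
orientation: [1.0, -0.008, -0.0, -0.0]
wrist_force: [-1.4, 5.4, 1.5]
gripper_width: 0.0112
time_s: 51.0
ee_pos: [0.446, -0.2422, 0.1778]
orientation: [1.0, -0.008, 0.0, -0.0]
wrist_force: [-0.7, 5.6, 0.1]
gripper_width: 0.0117
```

```bash
for i in 1 2 ; do python3 -m creep '[[[0,-0.04,0,0.1,0,0,0],[0,-0.03,0,0.1,0,0,0],[0,0,0,0,0,0,0]]]'|grep -E 'pos|force'; done
```

```text
ee_pos: [0.4453, -0.2422, 0.176]
wrist_force: [-0.1, 4.8, 0.8]
ee_pos: [0.4453, -0.2422, 0.1759]
wrist_force: [-2.1, 7.2, 7.0]
```

The skip is seated upright: there is no further travel and Fz has risen. I release the bar and withdraw upward.

```bash
python3 -m creep '[[[0,0,0,-0.1,0,0,0],[0.25,0,0,0,0,0,0],[0.25,0,0,0,0,0,0],[0.25,0,0,0,0,0,0],[0.25,0,0,-2,0,0,0],[0.25,0,0,-4,0,0,0],[0.25,0,0,-6,0,0,0],[0.25,-5,-5,-3,0,0,0],[0.25,-5,-5,0,0,0,0],[0.25,0,-5,0,0,0,0],[0.25,0,-5,0,0,0,0],[0.25,0,0,0,0,0,0]]]'
python3 - <<'E'
from h import *
f,P=look("top","t9",(180,500,130,300),2.5)
g,Q=look("side","s9",(230,520,150,350),2.7)
Z=Q[...,2];H,S,V=cols(g);ok=g["z_map"]>0
st=np.array([.571,-.2445]);th=np.radians(-.9);R=np.array([[np.cos(th),np.sin(th)],[-np.sin(th),np.cos(th)]])
D=(Q[...,:2]-st)@R.T
terr=ok&((H<14)|(H>172))&(S>90)&(abs(D[...,0]-60)<1e9)
m=terr&(abs(D[...,0]-.06)<.07)&(abs(D[...,1])<.11)&(Z<.1)
n,L,sx,c=cv2.connectedComponentsWithStats(m.astype(np.uint8))
for i in range(1,n):
    if sx[i,4]>15: print('pot px',sx[i],'stn mm',np.round(D[L==i].mean(0)*1000),np.round(np.percentile(Z[L==i],[5,95])*1000))
b=ok&(H>100)&(H<130)&(S>120)&(abs(D[...,0]-.06)<.08)&(abs(D[...,1])<.13)&(Z>.036)&(Z<.05)
print('tray stn',np.round([D[b].min(0),D[b].max(0)],4))
Z=P[...,2];H,S,V=cols(f);D=(P[...,:2]-st)@R.T
b=(f["z_map"]>0)&(H>100)&(H<130)&(S>120)&(abs(D[...,0]-.06)<.08)&(abs(D[...,1])<.13)&(Z>.036)&(Z<.05)
print('tray top',np.round([D[b].min(0),D[b].max(0)],4))
m=((H<6)|(H>174))&(S>150)&(f["z_map"]>0)&(Z>.06)&(P[...,1]>.28);print('handle',rect(P[m]) if m.sum()>5 else m.sum())
b=(f["z_map"]>0)&(abs(P[...,1]+.2435)<.045)&(Z>.188)&(Z<.206)&(P[...,0]>.425)&(P[...,0]<.458)&(S<110)
print('bar',np.round(np.percentile(P[b][:,0],[2,50,98]),4) if b.sum() else 0,np.percentile(Z[b],50) if b.sum() else '')
E
```

```text
time_s: 53.25
ee_pos: [0.3625, -0.0541, 0.3213]
orientation: [1.0, -0.005, 0.002, 0.001]
wrist_force: [-0.1, 0.1, -0.1]
gripper_width: 0.0239
pot px [446 266  14  19  78] stn mm [ 76. -63.] [11. 46.]
tray stn [[-0.003  -0.1012]
 [ 0.1205 -0.0517]]
tray top [[-0.0027 -0.0976]
 [ 0.1163  0.1007]]
handle (array([427.4, 358.4]), array([37.8, 18.7]), 0.6)
bar [0.4404 0.4456 0.4511] 0.19916179175770127
```

View pics/s9.png

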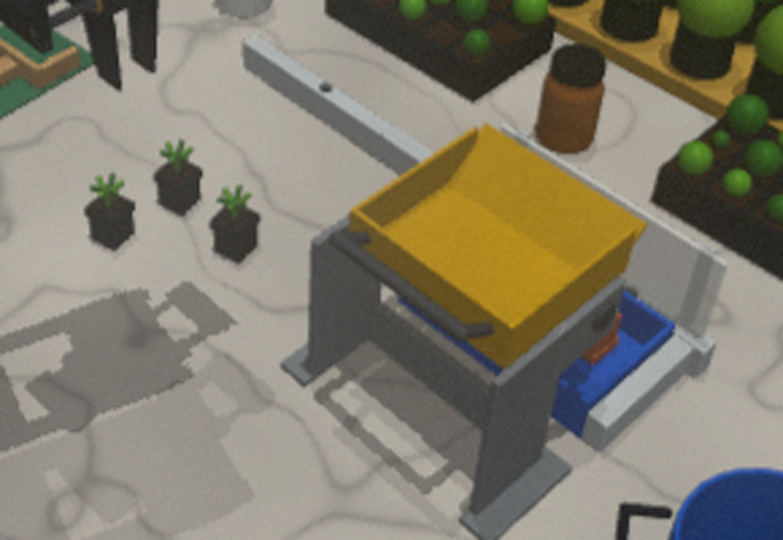

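View pics/t9.png

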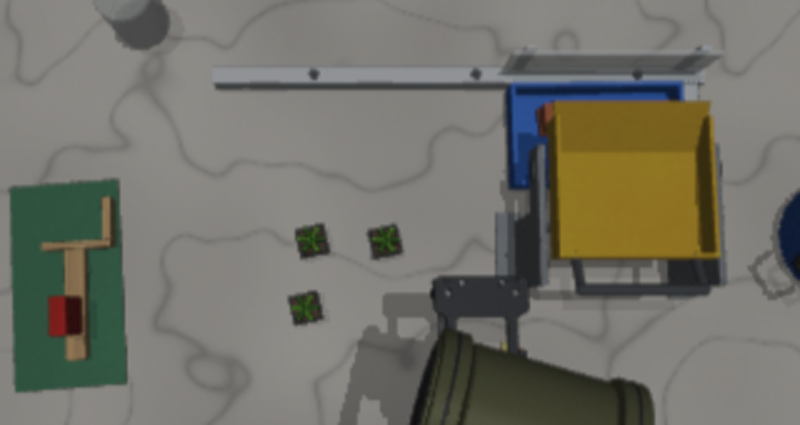

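Run:
```python
from cell import r
print(r.close_job())
```

```text
the job is handed in; nothing more can be done
None
```

I did every step in the order asked and handed the job in at about 53 s of robot time. The hand-in gave no verdict.

- **Tray:** I pushed it along the fence with the stick until the force jumped to about 19 N at the end stop. I then put the stick back on its green pad.
- **Pots:** three failed pots were present, and I loaded all three into the upright skip.
- **Skip:** I took it over by its bar to the full-tip stop, reaching about 24 N. I then eased it back in the grip until it sat upright, and let go.

**Last checks:**
- **Skip:** it is empty and upright, with its bar back at x = 0.4456 m (0.4458 m before tipping).
- **Tray:** it is flat against the fence and at the stop, with its far edge at station y about −0.101 m.
- **Stick and seedlings:** the stick lies on the pad, and the three seedlings are in their places. I checked both by eye only.

**Unconfirmed:** only two of the three pots show in the final views. The skip's nose hides the middle one, but all three were in the tray in the picture taken while the skip was tipped.

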